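# Clear the photo board and hold up the glaze test tile, label up

### The job

Get the glaze sample ready for its photo: first clear the round white board by putting the metal piping nozzle in the blue tub and the red-handled scraper in the grey tray. Then take the test tile from its wooden stand by its bare clay end (the end with the notched corner; never grip the chalky glaze) and hold it still, about 20 cm above the middle of the round board, tipped so that the striped label face looks upwards, at least halfway from upright to lying flat. Finish while holding it there: do not put it down or let go, and leave the jar, mug and little pot where they stand.

Things in the scene. Friction and masses are not known exactly. Their poses are not given: they have to be found in the camera images.
- tile: Glaze test tile: flat plate 110 mm long (x), 9 thick (y), 60 high (z), about 120 g, origin at its centre. Stands on a long edge in the stand's slot, z up, either way round. Its -x end is bare buff clay for 45 mm (x -55 to -10 mm): grip here. The rest is chalky white glaze. Its +y face is the label face (red, blue, green stripes); the -y face is plain.
- tile_notch (a point): Inner corner of the 16 x 16 mm notch cut from the tile's top corner at the bare end; at (-39, 0, +14) mm from the tile's centre in the tile's axes. Looking level at the label face of the standing tile, the notch is at the top right.
- stand: Wooden stand, fixed, 130 x 60 x 26 mm, with a slot along its x, 11 mm wide, floor 8 mm above the bench, so the tile's lower 18 mm are hidden in it and 42 mm stand free. Lift the tile straight up. Origin: centre of its underside. It may be turned to any yaw.
- bat: Round white board, fixed, 240 mm across, 15 mm thick, lying on the bench. Origin: centre of its underside.
- nozzle: Steel piping nozzle standing upright on the round board, 56 mm tall: a straight collar 30 mm across for its lower 27 mm, then a cone to a 10 mm tip. 40 g. Origin: centre of its underside, z up.
- scraper: Clay scraper lying flat on the round board, about 120 mm long along its x: red handle 75 x 20 x 16 mm (x from -60 to 15 mm), black ferrule, thin steel blade at the +x end 26 mm wide. 50 g. Origin: on its underside at mid-length, z up. Grip it across the handle.
- tub: Blue round tub, fixed, open on top, 120 mm across at the rim, 55 mm high, wall 4 mm, floor about 5 mm thick. Origin: centre of its underside. Home of the nozzle, in any posture.
- tray: Grey open tray, fixed, 120 mm (x) x 180 mm (y) x 35 mm high, walls and floor 5 mm. Origin: centre of its underside. Home of the scraper, which fits lengthwise along the tray's y, lying flat.
- jar: Amber glaze jar with white cap, 60 mm across, 85 mm high, bystander. Origin: centre of its underside.
- mug: Blue mug, 76 mm across, 85 mm high, bystander. Origin: centre of its underside.
- pinchpot: Little terracotta pot, 70 mm across, 40 mm high, bystander. Origin: centre of its underside.

How it is judged:
On the way, in this order (a step that is already met when the one before it is completed fails the run):
1. nozzle in the blue tub and scraper in the grey tray, both let go (horizontal distance between nozzle and tub below 0.058 m and height (world z) of nozzle below 0.05 m and x of scraper in the frame of tray between -0.055 and 0.055 m and y of scraper in the frame of tray between -0.085 and 0.085 m and height (world z) of scraper below 0.032 m and contact force between the fingers and nozzle below 0.1 N and contact force between the fingers and scraper below 0.1 N), for 0.2 s.
2. the tile is lifted out of its stand, in the fingers (height (world z) of tile above 0.08 m and contact force between the fingers and tile above 1 N), for 0.1 s.
At the end, for the whole second after the job is handed in: Nozzle in the tub, scraper in the tray, tile held by its bare end (grasp point 15+ mm from its middle), label face within 55 deg of straight up, tile centre 0.13-0.32 m high and within 70 mm of the board's centre seen from above, still, clear of stand and board, bystanders moved under 30 mm (horizontal distance between nozzle and tub below 0.058 m and height (world z) of nozzle below 0.05 m and x of scraper in the frame of tray between -0.055 and 0.055 m and y of scraper in the frame of tray between -0.085 and 0.085 m and height (world z) of scraper below 0.032 m and contact force between the fingers and tile above 1 N and x of the grasp point in the frame of tile below -0.015 m and angle between tile's own y axis and vertical below 0.96 rad and horizontal distance between tile and bat below 0.07 m and height (world z) of tile between 0.13 and 0.32 m and contact force between tile and stand below 0.05 N and contact force between tile and bat below 0.05 N and linear speed of tile below 0.04 m/s); the arm keeps its last pose, push and grip.
It fails at once if a bystander (jar, mug or little pot) is moved by more than 30 mm (distance of any of jar, mug, pinchpot from where it was at the start of the episode above 0.03 m).
It fails at once if the tile is gripped by the glaze instead of its bare end (contact force between the fingers and tile above 3 N and x of the grasp point in the frame of tile above -0.01 m).
It also fails if it takes over 70 s, if anything falls off the work surface, if the arm or the gripper's body presses on something with over 40 N, if the wrist force passes 120 N, or if a joint passes its speed limit or range.

### The arm

A 7-joint arm with a two-finger parallel gripper is mounted at the origin on the work surface. World frame = base frame: x ahead of the robot, y to its left, z up, the work surface at z = 0. Lengths are in m, angles in rad, forces in N, time in s.
With the tool pointing down it reaches from about 0.425 to 0.875 m from the base axis. Payload 4.7 kg.
Tool frame: the origin (TCP) lies at the very end of the fingers, on their centre line; the grasp point (between the pads) lies 19 mm behind it; z points along the fingers, y is the line along which they close (so a half turn about z gives the same grasp; the last joint's range is limited). The gripper opens to 87 mm and grips with 3 to 60 N. Pads are 19 mm wide; open, the fingers measure 117 mm over their backs; the gripper's body (75 mm by 190 mm) begins 51 mm behind the grasp point.
Start: joints at [1.17, 0.321, -0.07, 1.45, 0.023, 1.371, -0.057], TCP at [0.262, -0.595, 0.223] pointing down, gripper open.
Joint ranges: [-2.86, 2.86], [-0.3, 2.09], [-1.38, 1.24], [0.06, 2.45], [-1.56, 4.7], [0.09, 2.05], [-2.69, 2.69]. Speed limits (rad/s): [2.57, 2.57, 3.14, 3.14, 3.14, 3.14, 3.14].

### API

Orientations are given as a rotation vector (axis times angle).
In Python, from bench import get_state, get_image, get_calibration, close_job gives the robot as it stands.
- The arm moves only by the shell command python3 -m crank 'ROWS' [FORCE]. ROWS is JSON, a list of rows, each a list of 5 numbers: the opening, from 0 (shut) to 1 (fully open), then the shift along the world's x, y, z in units of 0.2 m (1.0 is 0.2 m), then the turn about the world's z in units of 2 pi rad (1.0 is 2 pi rad). A call has 1 to 5 rows; each row is the pose to reach, as a shift and turn from the pose commanded when the call began, turning the shorter way round; what a row does not reach only later rows make up. A row lasts 1/8 s, in which the tool goes at most 62.5 mm and 10.7 degrees, less where a joint would pass 70% of its speed; a pose out of reach is approached as far as the arm can. A call with a number of a shift or a turn outside -1 to 1 is refused whole. A call with a gripper value outside its range is refused whole. The fingers move at their own pace and stop on an object; FORCE is the grip in N (left out, the last holds). Time passes only in rows, so rows that repeat a pose let the fingers close. It gives the time, the measured TCP pose, the force, the opening and the grip force at its end, in the units of the state.
- get_state(): the state, without advancing time (a new reading comes with each control period).
- get_image(name): name is "scene" or "top" or "wrist"; returns the picture (420x560x3 uint8, red, green, blue); there is no depth.
- get_calibration(name): a dict with "fovy" (degrees; the focal length in pixels is half the picture's height over the tangent of half this angle, whatever the lens; pixels are square), "cx", "cy" (the principal point, pixels), "R" (3x3) and "t" (3): a world point X has camera coordinates R X + t. Camera axes: x right, y down, z forward; pixel columns grow to the right and rows downward; lengths in m; the calibration is good to about 2 mm. A picture is of the moment at which its call begins: read the wrist's pose just before it. get_calibration takes no time and is no camera call; for the wrist camera it gives the pose at the moment of the call.
- close_job(): hands the job in; it is judged then, once.
The state is a dict: "time": time; "joint_positions": joint angles; "qd": joint speeds; "joint_torque": joint torques, N m; "position": TCP position; "tool_rot": TCP orientation; "ft_force": force on the tool from outside, world axes, zero at the start; "torque": the same for the moment, N m; "grip_width": opening from 0.0 (shut) to 1.0 (fully open); "grip_force": force on a finger pad.
Only numpy, scipy, OpenCV 4.12 (cv2) and the standard library are available. Lean on these libraries where they do the work, as an engineer would, in place of code of your own. Each camera call takes 0.05 s, during which the arm holds its last target. There are 200 camera calls.

## Working session

There is one attempt and no reset: what is moved stays moved. The work goes in short steps, Python scripts to look and compute and a shell command to move; the robot and the scene stay as the last step left them, time stands still between calls to the robot, and variables do not carry over. Pictures are saved under pics/ and viewed, at most 10 in all, crops included, and the job is handed in when it is done.

```bash
mkdir -p pics
cat > h.py <<'E'
import numpy as np, cv2
from bench import get_state, get_image, get_calibration
def ray(name_or_cal, u, v):
    c = get_calibration(name_or_cal) if isinstance(name_or_cal,str) else name_or_cal
    f = 210/np.tan(np.radians(c["fovy"])/2); R=np.array(c["R"]); t=np.array(c["t"])
    return -R.T@t, R.T@np.array([(u-c["cx"])/f,(v-c["cy"])/f,1.])
def onplane(c,u,v,z):
    o,d=ray(c,u,v); return o+d*(z-o[2])/d[2]
def project(c,X):
    f = 210/np.tan(np.radians(c["fovy"])/2); p=np.array(c["R"])@X+np.array(c["t"])
    return p[:2]/p[2]*f+[c["cx"],c["cy"]]
def save(name,fn):
    im=get_image(name); cv2.imwrite("pics/"+fn,im[:,:,::-1]); return im
E
python3 - <<'E'
from h import *
for n in("top","scene"):
    im=save(n,n+"0.png"); c=get_calibration(n); print(n,c)
c=get_calibration("top"); print(onplane(c,0,0,0),onplane(c,559,419,0))
print(get_state()["tool_rot"])
E
```

```text
top {'fovy': 49.49100917286905, 'cx': 283.70725974248563, 'cy': 202.904022462427, 'R': array([[ 0.02580254, -0.99938053,  0.02393294],
       [-0.99116657, -0.02869128, -0.12948217],
       [ 0.13008862, -0.02038056, -0.99129288]]), 't': array([-0.01933987,  0.59314038,  1.0957048 ])}
scene {'fovy': 50.35977053315617, 'cx': 273.24419460321405, 'cy': 213.28901251597784, 'R': array([[-5.07874804e-01,  8.61430469e-01,  8.55215971e-04],
       [ 4.80657019e-01,  2.84205243e-01, -8.29575922e-01],
       [-7.14865032e-01, -4.20909643e-01, -5.58393283e-01]]), 't': array([ 0.26906298, -0.22672149,  1.34084351])}
[1.1271209  0.77398035 0.        ] [ 0.08232259 -0.69471481  0.        ]
[-3.07261741e+00 -6.46559333e-01  7.16758108e-04]
```

View pics/top0.png

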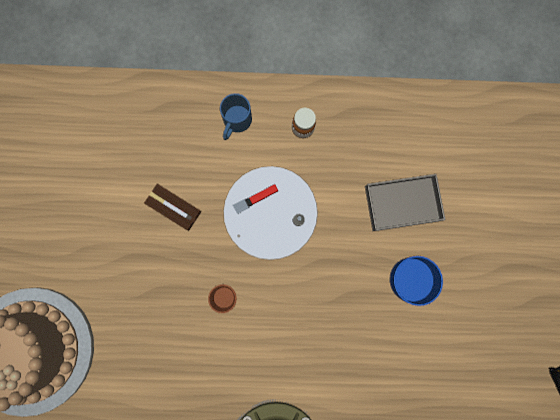

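View pics/scene0.png

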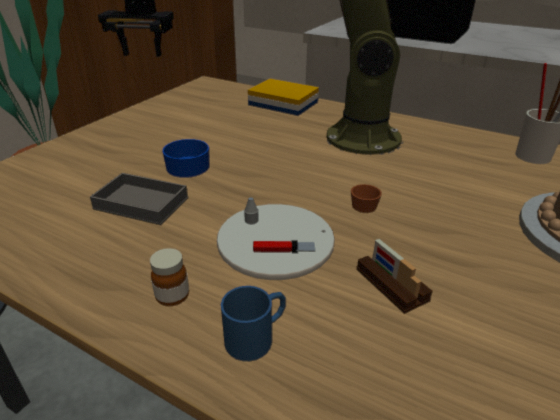

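The top view shows the board at (270,213) with the scraper at (256,198) and the nozzle at (299,220). The tray is at (404,202), the tub at (416,281) and the stand with the tile at (173,207), bare end upper left. The scene view shows the label stripes facing that camera, towards +x, with the bare end on the right.

Run:
```python
from h import *
im=cv2.imread("pics/top0.png"); c=get_calibration("top"); hsv=cv2.cvtColor(im,cv2.COLOR_BGR2HSV)
H,S,V=[hsv[...,i].astype(int) for i in range(3)]
def roi(m,x0,y0,x1,y1):
    o=np.zeros(m.shape,np.uint8); o[y0:y1,x0:x1]=m[y0:y1,x0:x1]; return o
def big(m):
    cs,_=cv2.findContours(m,cv2.RETR_EXTERNAL,cv2.CHAIN_APPROX_NONE); return max(cs,key=cv2.contourArea)
def axis(name,m,z):
    r=cv2.boxPoints(cv2.minAreaRect(big(m))); p=np.array([onplane(c,*q,z)[:2] for q in r])
    e=[p[1]-p[0],p[2]-p[1]]; l=[np.linalg.norm(x) for x in e]; a=e[int(np.argmax(l))]
    print(name,"c",p.mean(0).round(4),"size",np.round(l,3),"yaw",round(np.degrees(np.arctan2(a[1],a[0])),1))
axis("bat",roi((S<40)&(V>120),215,160,325,265),.015)
axis("handle",roi((S>150)&((H<8)|(H>172))&(V>90),230,175,290,215),.031)
axis("blade",roi((S<60)&(V<175),228,198,248,218),.02)
axis("tub",roi((S>150)&(H>105)&(H<130),380,250,450,310),.055)
axis("stand",roi((V<95),135,175,210,240),.022)
axis("tray",roi((S<75),355,165,455,240),.03)
axis("tilewhite",roi((S<70)&(V>130),140,180,200,225),.068)
axis("tilebuff",roi((S>50)&(V>150)&(H>8)&(H<35),147,184,163,204),.068)
axis("nozzle",roi((V<150),288,208,308,232),.02)
big_=cv2.resize(np.hstack([im[175:240,135:215],im[175:240,225:305+10]]),None,fx=4.5,fy=4.5,interpolation=cv2.INTER_CUBIC); cv2.imwrite("pics/c.png",big_)
for n,u,v,z in(("mug",235,113,.08),("jar",305,118,.085),("pot",222,297,.04)): print(n,onplane(c,u,v,z).round(3))
```

```text
bat c [0.5726 0.0303] size [0.237 0.238] yaw -134.0
handle c [0.6157 0.0486] size [0.073 0.018] yaw -60.1
blade c [0.5863 0.1016] size [0.039 0.025] yaw -61.4
tub c [ 0.4131 -0.3287] size [0.125 0.115] yaw -88.5
stand c [0.5777 0.2757] size [0.059 0.134] yaw -120.4
tray c [ 0.6067 -0.3086] size [0.192 0.123] yaw -79.6
tilewhite c [0.5684 0.2597] size [0.01  0.066] yaw -120.2
tilebuff c [0.6048 0.3102] size [0.036 0.044] yaw -176.6
nozzle c [ 0.5548 -0.0406] size [0.03  0.028] yaw -88.4
mug [0.807 0.123 0.08 ]
jar [ 0.799 -0.049  0.085]
pot [0.36 0.14 0.04]
```

View pics/c.png

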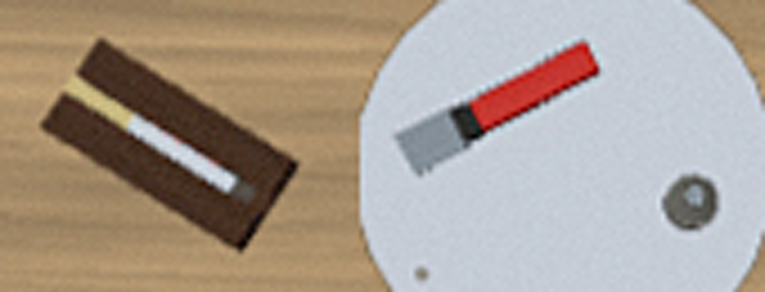

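```bash
for i in 1 2 3; do python3 -m crank '[[0.7,0.488,0.924,0,0],[0.7,0.488,0.924,0,0],[0.7,0.488,0.924,0,0],[0.7,0.488,0.924,0,0],[0.7,0.488,0.924,0,0]]' 20 | tail -1; done
python3 - <<'E'
from h import *
c=get_calibration("top")
for n,u,v in(("bare/white",164.1,202.1),("white end",187,217.2),("notch step approx",152,194.5)): print(n,onplane(c,u,v,.068).round(4))
c=get_calibration("wrist"); save("wrist","w1.png"); s=get_state(); print(s["position"],s["grip_width"])
print(project(c,np.array([.555,-.0406,.071])),project(c,np.array([.555,-.0406,.015])))
E
```

```text
grip_force: 0.0
grip_force: 0.0
grip_force: 0.0
bare/white [0.5832 0.2858 0.068 ]
white end [0.5483 0.229  0.068 ]
notch step approx [0.6009 0.316  0.068 ]
[ 0.55461303 -0.04394537  0.22200266] 0.7000286715682575
[274.61051764 198.12248697] [274.78890513 186.54431246]
```

View pics/w1.png

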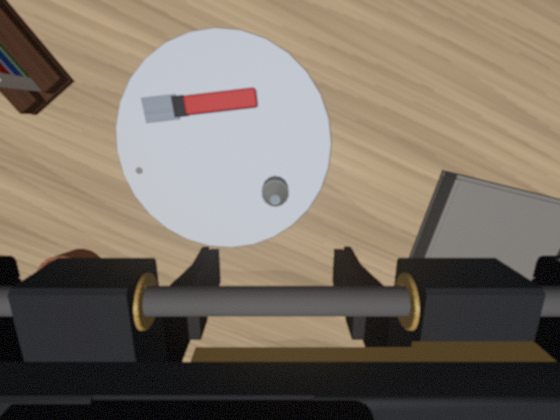

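Wrist view: the nozzle tip is at (275,200) and its base at (275,186), both matching the prediction, so I can descend and grip.

```bash
python3 -m crank '[[0.7,0,0,-0.3,0],[0.7,0,0,-0.6,0],[0.7,0,0,-0.85,0],[0.7,0,0,-1,0],[0.7,0,0,-1,0]]' 20
python3 -m crank '[[0.2,0,0,0,0],[0.2,0,0,0,0],[0.2,0,0,0,0],[0.2,0,0,0,0]]' 20
python3 -m crank '[[0.2,0,0,0.3,0],[0.2,0,0,0.6,0],[0.2,0,0,0.6,0]]' 20
```

```text
time: 2.65
position: [0.5518, -0.0444, 0.02]
tool_rot: [-3.075, -0.64, 0.01]
ft_force: [0.1, 0.1, 0.0]
grip_width: 0.704
grip_force: 0.0
time: 3.15
position: [0.5552, -0.0406, 0.0233]
tool_rot: [3.074, 0.647, 0.002]
ft_force: [0.5, -1.2, 3.9]
grip_width: 0.337
grip_force: 20.2
time: 3.52
position: [0.5586, -0.0403, 0.1483]
tool_rot: [3.07, 0.647, 0.016]
ft_force: [1.3, -0.0, -0.4]
grip_width: 0.338
grip_force: 20.0
```

```bash
for i in 1 2; do python3 -m crank '[[0.2,-0.355,-0.72,0,0],[0.2,-0.355,-0.72,0,0],[0.2,-0.355,-0.72,0,0],[0.2,-0.355,-0.72,0,0],[0.2,-0.355,-0.72,0,0]]' | head -2; done
python3 -m crank '[[0.2,0,0,-0.25,0],[0.2,0,0,-0.5,0],[0.2,0,0,-0.56,0],[0.2,0,0,-0.56,0],[0.2,0,0,-0.56,0]]'
python3 -m crank '[[0.5,0,0,0,0],[0.5,0,0,0,0],[0.5,0,0,0,0]]'
python3 -m crank '[[0.5,0,0,0.3,0],[0.5,0,0,0.6,0],[0.5,0,0,0.85,0],[0.5,0,0,0.85,0]]'
```

```text
time: 4.15
position: [0.4838, -0.1833, 0.1421]
time: 4.78
position: [0.4141, -0.3264, 0.1423]
time: 5.4
position: [0.4146, -0.3291, 0.0327]
tool_rot: [3.071, 0.648, 0.004]
ft_force: [-0.6, -0.8, -0.6]
grip_width: 0.336
grip_force: 20.0
time: 5.78
position: [0.4129, -0.3288, 0.0311]
tool_rot: [3.073, 0.646, 0.001]
ft_force: [0.1, 0.4, -0.4]
grip_width: 0.49
grip_force: 0.0
time: 6.28
position: [0.4151, -0.3302, 0.2056]
tool_rot: [3.067, 0.645, 0.009]
ft_force: [0.8, -0.3, -0.5]
grip_width: 0.5
grip_force: 0.0
```

```bash
for i in 1 2; do python3 -m crank '[[0.5,0.507,0.943,0,0.1335],[0.5,0.507,0.943,0,0.1335],[0.5,0.507,0.943,0,0.1335],[0.5,0.507,0.943,0,0.1335],[0.5,0.507,0.943,0,0.1335]]' | sed -n 1,3p; done
python3 - <<'E'
from h import *
s=get_state(); r=s["tool_rot"]; print(s["position"],"tooly",2*np.degrees(np.arctan2(r[1],r[0]))-90, s["joint_positions"])
c=get_calibration("wrist"); im=save("wrist","w2.png")[:,:,::-1].copy(); hsv=cv2.cvtColor(im,cv2.COLOR_BGR2HSV); H,S,V=[hsv[...,i].astype(int) for i in range(3)]
m=((S>150)&((H<8)|(H>172))&(V>80)).astype(np.uint8); m[260:]=0
cs,_=cv2.findContours(m,cv2.RETR_EXTERNAL,cv2.CHAIN_APPROX_NONE); b=cv2.boxPoints(cv2.minAreaRect(max(cs,key=cv2.contourArea)))
p=np.array([onplane(c,*q,.03)[:2] for q in b]); print(b,p,p.mean(0))
e=[p[1]-p[0],p[2]-p[1]]; a=max(e,key=np.linalg.norm); print([np.linalg.norm(x) for x in e],np.degrees(np.arctan2(a[1],a[0])))
E
```

```text
time: 6.9
position: [0.5146, -0.1363, 0.1995]
tool_rot: [-2.534, -1.854, -0.0]
time: 7.52
position: [0.6152, 0.0526, 0.199]
tool_rot: [-1.559, -2.724, -0.002]
[0.61519973 0.05261151 0.19904353] tooly -329.58545598673504 [ 0.48033222  0.35579595 -0.761478    1.54666045  0.2463159   1.34042802
  0.22425018]
[[268. 218.]
 [282. 218.]
 [282. 231.]
 [268. 231.]] [[0.6205089  0.02699238]
 [0.63326943 0.03447979]
 [0.64067862 0.02198727]
 [0.62777095 0.01441273]] [0.63055698 0.02446804]
[np.float64(0.014795015107371454), np.float64(0.014524429863862888)] 30.402823893682665
```

View pics/w2.png

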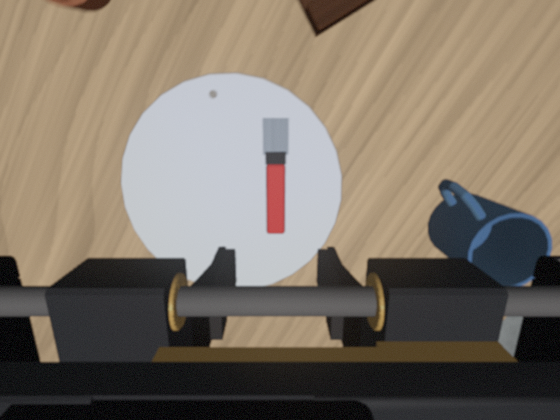

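Wrist view: the handle is vertical, columns 267-284 and rows 165-233, aligned between the fingers. Descending to grip, then carrying it to the tray.

```bash
python3 -m crank '[[0.5,0,0,-0.3,0],[0.5,0,0,-0.6,0],[0.5,0,0,-0.8,0],[0.5,0,0,-0.9,0],[0.5,0,0,-0.905,0]]' 20
python3 -m crank '[[0.1,0,0,0,0],[0.1,0,0,0,0],[0.1,0,0,0,0],[0.1,0,0,0,0]]' 25
python3 -m crank '[[0.1,0,0,0.3,0],[0.1,0,0,0.55,0],[0.1,0,0,0.55,0]]'
python3 - <<'E'
from h import *
save("wrist","w3.png")
E
```

```text
time: 8.2
position: [0.6149, 0.0485, 0.0187]
tool_rot: [-1.574, -2.717, 0.001]
ft_force: [0.1, 0.2, 1.1]
grip_width: 0.497
grip_force: 0.0
time: 8.7
position: [0.6162, 0.0487, 0.0207]
tool_rot: [1.573, 2.718, 0.001]
ft_force: [-0.5, -0.6, 3.1]
grip_width: 0.227
grip_force: 25.0
time: 9.07
position: [0.6186, 0.0495, 0.1345]
tool_rot: [1.57, 2.713, 0.007]
ft_force: [-0.1, 0.5, -0.1]
grip_width: 0.23
grip_force: 25.0
```

```bash
for i in 1 2; do python3 -m crank '[[0.1,-0.012,-0.95,0,-0.027],[0.1,-0.012,-0.95,0,-0.027],[0.1,-0.012,-0.95,0,-0.027],[0.1,-0.012,-0.95,0,-0.027],[0.1,-0.012,-0.95,0,-0.027]]' | sed -n 1,3p; done
python3 -m crank '[[0.1,0,0,-0.2,0],[0.1,0,0,-0.4,0],[0.1,0,0,-0.55,0],[0.1,0,0,-0.58,0],[0.1,0,0,-0.58,0]]'
python3 -m crank '[[0.4,0,0,0,0],[0.4,0,0,0,0],[0.4,0,0,0,0]]'
python3 -m crank '[[0.4,0,0,0.3,0],[0.4,0,0,0.6,0],[0.4,0,0,0.9,0],[0.4,0,0,0.9,0]]'
```

```text
time: 9.75
position: [0.6121, -0.141, 0.1279]
tool_rot: [-1.798, -2.573, 0.0]
time: 10.38
position: [0.6114, -0.3284, 0.1288]
tool_rot: [-2.006, -2.415, -0.003]
time: 11.0
position: [0.6118, -0.3292, 0.0143]
tool_rot: [2.006, 2.417, 0.002]
ft_force: [0.1, 0.3, -0.0]
grip_width: 0.226
grip_force: 25.0
time: 11.38
position: [0.6111, -0.3317, 0.0145]
tool_rot: [2.009, 2.413, 0.0]
ft_force: [-0.0, 0.3, 0.3]
grip_width: 0.387
grip_force: 0.0
time: 11.88
position: [0.6141, -0.3323, 0.2011]
tool_rot: [2.003, 2.405, 0.004]
ft_force: [0.6, 0.4, 0.1]
grip_width: 0.399
grip_force: 0.0
```

```bash
for i in 1 2 3 4; do python3 -m crank '[[0.5,-0.024,0.789,0,-0.0286],[0.5,-0.024,0.789,0,-0.0286],[0.5,-0.024,0.789,0,-0.0286],[0.5,-0.024,0.789,0,-0.0286]]' | sed -n 1,3p; done
python3 - <<'E'
from h import *
save("top","t4.png")
s=get_state(); r=s["tool_rot"]; print(s["position"],"tooly",2*np.degrees(np.arctan2(r[1],r[0]))-90)
c=get_calibration("wrist"); w=save("wrist","w4.png")
for X in((.592,.300,.068),(.578,.2773,.068),(.5832,.2858,.068)): print(project(c,np.array(X)))
t=cv2.imread("pics/t4.png")[160:320,360:460]; a=cv2.resize(t,None,fx=2.625,fy=2.625)
cv2.imwrite("pics/v4.png",cv2.hconcat([w[:,:,::-1][:, 20:530].copy(),a]))
E
```

```text
time: 12.38
position: [0.6059, -0.1689, 0.1933]
tool_rot: [-2.21, -2.231, -0.001]
time: 12.88
position: [0.6009, -0.0131, 0.1932]
tool_rot: [-2.404, -2.021, -0.0]
time: 13.38
position: [0.5962, 0.1436, 0.1931]
tool_rot: [-2.577, -1.795, 0.0]
time: 13.88
position: [0.5917, 0.3005, 0.1927]
tool_rot: [-2.729, -1.555, 0.001]
[0.59270095 0.29779873 0.19258901] tooly -30.82108031649023
[274.11799215 203.89120751]
[273.75779111 231.7186908 ]
[273.8510803  221.48338562]
```

View pics/v4.png

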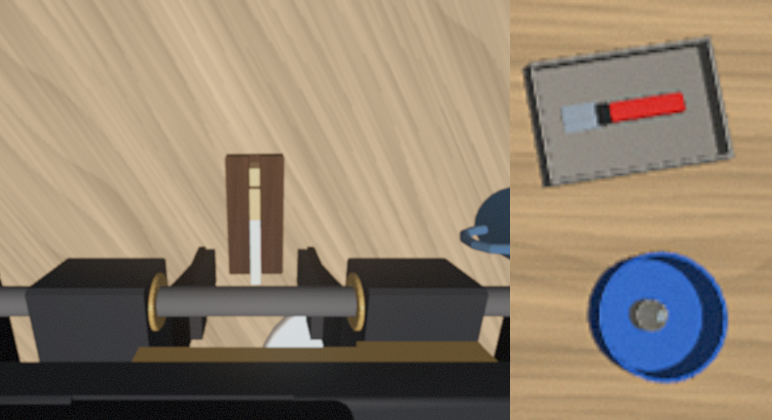

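Wrist view: the tile lies along column 275. The notch step is at row 187 and the glaze boundary at row 219, with my grip point midway. The crop on the right shows the scraper in the tray and the nozzle in the tub.

```bash
python3 -m crank '[[0.5,0,0,-0.3,0],[0.5,0,0,-0.55,0],[0.5,0,0,-0.75,0],[0.5,0,0,-0.805,0],[0.5,0,0,-0.805,0]]' 30
python3 -m crank '[[0.05,0,0,0,0],[0.05,0,0,0,0],[0.05,0,0,0,0],[0.05,0,0,0,0],[0.05,0,0,0,0]]' 30
python3 -m crank '[[0.05,0,0,0.1,0],[0.05,0,0,0.25,0],[0.05,0,0,0.45,0],[0.05,0,0,0.5,0],[0.05,0,0,0.5,0]]'
python3 - <<'E'
from h import *
save("scene","s5.png")
E
```

```text
time: 14.6
position: [0.5926, 0.2979, 0.0327]
tool_rot: [2.732, 1.549, -0.001]
ft_force: [-0.1, -0.6, 0.6]
grip_width: 0.502
grip_force: 0.0
time: 15.22
position: [0.5917, 0.3, 0.0329]
tool_rot: [2.731, 1.553, 0.001]
ft_force: [0.2, -0.2, 0.9]
grip_width: 0.098
grip_force: 30.0
time: 15.85
position: [0.5918, 0.3002, 0.1336]
tool_rot: [2.73, 1.553, 0.002]
ft_force: [-0.5, -0.3, -1.7]
grip_width: 0.102
grip_force: 30.0
```

View pics/s5.png

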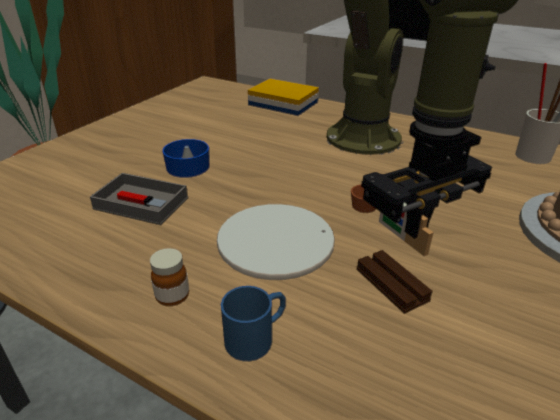

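The scene view shows the tile level in the fingers and held by its buff end, with the striped label facing the camera side (+x).

The tool only turns about vertical, so I'll stand the tile on the board, push it over so it lands label up, and regrip its bare end across the 60 mm width.

```bash
for i in 1 2; do python3 -m crank '[[0.05,0.029,-0.32,0,0],[0.05,0.029,-0.64,0,0],[0.05,0.029,-0.64,0,0],[0.05,0.029,-0.64,0,0]]' | sed -n 1,2p; done
python3 -m crank '[[0.05,0,0,-0.2,0],[0.05,0,0,-0.38,0],[0.05,0,0,-0.42,0],[0.05,0,0,-0.44,0],[0.05,0,0,-0.44,0]]'
python3 -m crank '[[0.05,0,0,-0.01,0],[0.05,0,0,-0.02,0],[0.05,0,0,-0.02,0]]'
```

```text
time: 16.4
position: [0.5966, 0.1714, 0.1313]
time: 16.9
position: [0.6028, 0.0461, 0.1321]
time: 17.52
position: [0.6041, 0.045, 0.0458]
tool_rot: [2.729, 1.555, 0.003]
ft_force: [0.7, -0.4, -1.3]
grip_width: 0.102
grip_force: 30.0
time: 17.9
position: [0.6032, 0.0437, 0.0407]
tool_rot: [2.731, 1.553, 0.0]
ft_force: [0.7, 0.6, -0.3]
grip_width: 0.104
grip_force: 30.0
```

```bash
python3 -m crank '[[0.05,0,0,-0.008,0],[0.05,0,0,-0.012,0],[0.05,0,0,-0.012,0],[0.05,0,0,-0.012,0]]'
```

```text
time: 18.4
position: [0.6034, 0.0438, 0.0398]
tool_rot: [2.73, 1.552, 0.0]
ft_force: [-3.9, -1.1, 8.2]
grip_width: 0.099
grip_force: 30.0
```

```bash
python3 -m crank '[[0.2,0,0,0,0],[0.2,0,0,0,0],[1,0,0,0,0],[1,0,0,0,0],[1,0,0,0,0]]'
python3 -m crank '[[1,0,0,0.06,0],[1,0,0,0.115,0],[1,0,0,0.115,0],[1,0,0,0.115,0]]'
python3 - <<'E'
from h import *
c=get_calibration("wrist"); w=save("wrist","w6.png"); s=save("scene","s6.png")
a=cv2.resize(s[150:290,200:350],None,fx=2.0,fy=3.0) 
cv2.imwrite("pics/v6.png",cv2.hconcat([w[:,:,::-1][:,30:520].copy(),cv2.resize(s[140:300,200:318],(310,420))[:,:,::-1].copy()]))
E
```

```text
time: 19.02
position: [0.6031, 0.0439, 0.0381]
tool_rot: [-2.731, -1.553, 0.0]
ft_force: [-0.9, 0.2, 0.9]
grip_width: 0.456
grip_force: 0.0
time: 19.52
position: [0.6032, 0.0438, 0.0614]
tool_rot: [2.73, 1.553, 0.0]
ft_force: [-0.1, -0.1, 0.2]
grip_width: 0.917
grip_force: 0.0
```

View pics/v6.png

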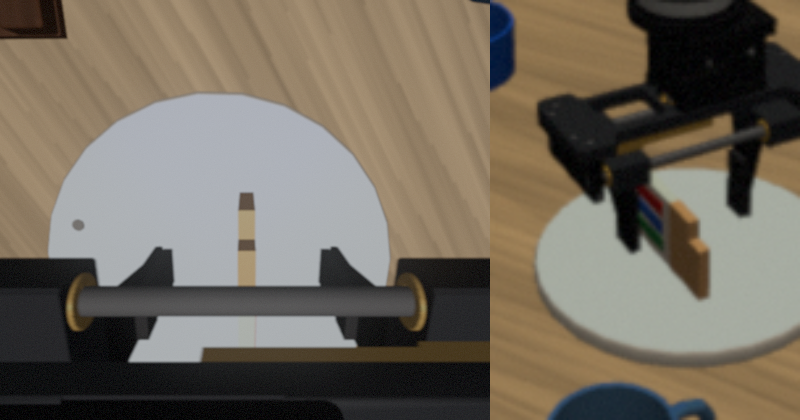

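The tile is standing on the board between the open fingers, with the label on the left (+tile y) side. I'll now push its top slowly towards -tile y.

```bash
python3 -m crank '[[1,-0.06,0.035,0,0],[1,-0.12,0.07,0,0],[1,-0.15,0.088,0,0],[1,-0.165,0.097,0,0],[1,-0.175,0.103,0,0]]'
python3 -m crank '[[1,-0.012,0.007,0,0],[1,-0.024,0.014,0,0],[1,-0.036,0.021,0,0],[1,-0.048,0.028,0,0],[1,-0.052,0.03,0,0]]'
python3 - <<'E'
from h import *
c=get_calibration("wrist"); w=save("wrist","w7.png"); s=save("scene","s7.png")
cv2.imwrite("pics/v7.png",cv2.hconcat([w[:,:,::-1][:,30:520].copy(),cv2.resize(s[140:300,200:318],(310,420))[:,:,::-1].copy()]))
E
```

```text
time: 20.25
position: [0.5682, 0.0644, 0.0614]
tool_rot: [2.73, 1.553, 0.001]
ft_force: [-0.0, -0.4, 0.4]
grip_width: 1.002
grip_force: 0.0
time: 20.88
position: [0.5576, 0.0707, 0.0612]
tool_rot: [2.731, 1.554, -0.0]
ft_force: [-0.1, 0.1, 0.1]
grip_width: 1.001
grip_force: 0.0
```

View pics/v7.png

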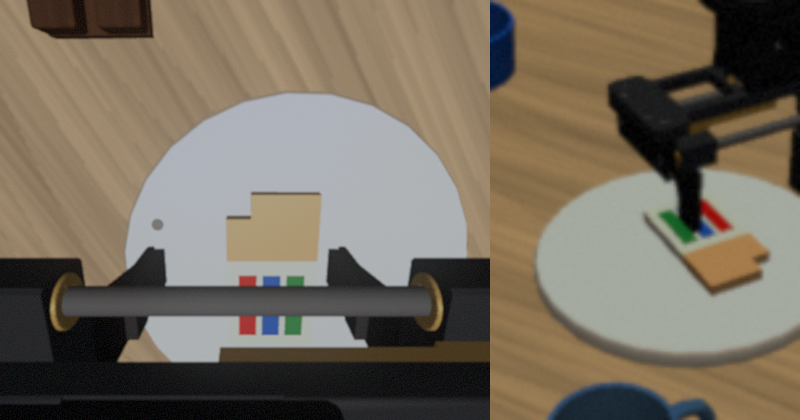

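The tile has fallen label up. In the crop, the bare end runs from (227,262) to (320,193), with the notch's inner corner at (251,217). Next I'll work out the grip target.

Run:
```python
from h import *
c=get_calibration("wrist"); s=get_state(); print(s["position"])
P={k:onplane(c,u+30,v,.024)[:2] for k,(u,v) in dict(gl=(227,261),gr=(318,262),er=(321,194),el=(251,194),n=(251,217),nl=(227,217)).items()}
for k in P: print(k,P[k].round(4))
g=P["gr"]-P["gl"]; print("width",np.linalg.norm(g),"yaw",np.degrees(np.arctan2(g[1],g[0])))
u=P["er"]-P["gr"]; print("len",np.linalg.norm(u),np.degrees(np.arctan2(u[1],u[0])))
d=u/np.linalg.norm(u); T=(P["gl"]+P["gr"])/2+d*.015; D=T-s["position"][:2]; print("target",T,"units",D/.2)
r=s["tool_rot"]; print("tooly",2*np.degrees(np.arctan2(r[1],r[0]))-90)
```

```text
[0.55769782 0.07053469 0.06121702]
gl [0.5394 0.0646]
gr [0.5909 0.0331]
er [0.6137 0.0733]
el [0.5761 0.0957]
n [0.5685 0.0827]
nl [0.5554 0.0905]
width 0.060320636087238345 yaw -31.454339606830917
len 0.04619229065808825 60.43013861439232
target [0.572532   0.06193086] units [ 0.07417092 -0.04301916]
tooly -30.73095302198356
```

```bash
python3 -m crank '[[1,0.075,-0.043,0,0],[1,0.075,-0.043,0,0],[1,0.075,-0.043,-0.1,0],[1,0.075,-0.043,-0.19,0],[1,0.075,-0.043,-0.218,0]]' 40
python3 -m crank '[[0.5,0,0,0,0],[0.5,0,0,0,0],[0.5,0,0,0,0],[0.5,0,0,0,0],[0.5,0,0,0,0]]' 40
```

```text
time: 21.6
position: [0.5705, 0.0618, 0.0154]
tool_rot: [-2.729, -1.553, 0.007]
ft_force: [-11.8, -1.0, 25.5]
grip_width: 0.999
grip_force: 12.7
time: 22.22
position: [0.5728, 0.0619, 0.0177]
tool_rot: [2.731, 1.553, 0.0]
ft_force: [-0.9, 0.8, 0.2]
grip_width: 0.682
grip_force: 40.0
```

```bash
python3 -m crank '[[0.5,0,0,0.08,0],[0.5,0,0,0.25,0],[0.5,0,0,0.45,0],[0.5,0,0,0.6,0],[0.5,0,0,0.7,0]]'
python3 -m crank '[[0.5,0.06,-0.03,0.1,0],[0.5,0.06,-0.03,0.2,0],[0.5,0.06,-0.03,0.2,0],[0.5,0.06,-0.03,0.2,0],[0.5,0.06,-0.03,0.2,0]]'
python3 -m crank '[[0.5,0,0,0,0],[0.5,0,0,0,0],[0.5,0,0,0,0],[0.5,0,0,0,0]]'
python3 - <<'E'
from h import *
w=save("wrist","w8.png"); s=save("scene","s8.png")
cv2.imwrite("pics/v8.png",cv2.hconcat([w[:,:,::-1][:,30:470].copy(),s[:,150:500,::-1].copy()]))
E
```

```text
time: 22.85
position: [0.5734, 0.0621, 0.1601]
tool_rot: [2.729, 1.553, 0.003]
ft_force: [0.6, 0.3, -1.9]
grip_width: 0.685
grip_force: 40.0
time: 23.48
position: [0.5839, 0.056, 0.1965]
tool_rot: [-2.73, -1.553, 0.003]
ft_force: [-0.1, -1.0, -1.4]
grip_width: 0.683
grip_force: 40.0
time: 23.98
position: [0.5847, 0.0559, 0.1976]
tool_rot: [2.731, 1.553, -0.0]
ft_force: [0.2, 0.0, -1.7]
grip_width: 0.677
grip_force: 40.0
```

View pics/v8.png

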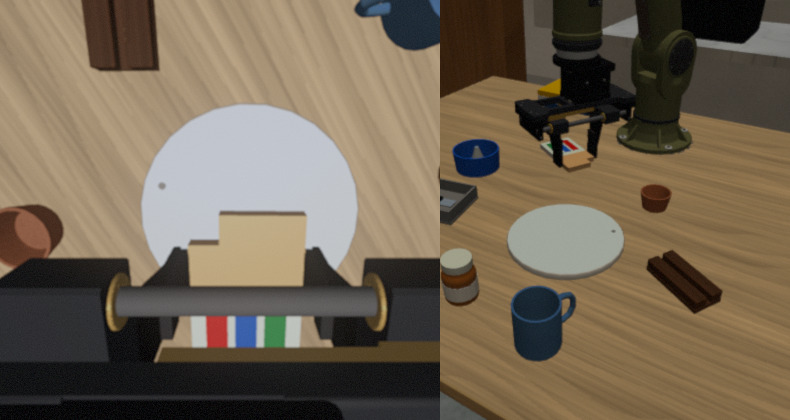

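The tile is held flat by its bare end, label up, with its centre about 0.2 m above the board. The bystanders haven't moved, so I'm handing in.

```bash
python3 -c "
from bench import close_job; print(close_job())"
```

```text
the job is handed in; nothing more can be done
None
```

I handed the job in with the tile held still by its bare end, lying flat with the label face up, about 20 cm above the middle of the board; the nozzle is in the tub, the scraper is in the tray, and the jar, mug and pot are untouched (the hand-in returned no verdict).

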